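# Pack two thick frits down a clear filter column with the packing rod

## Task

The wide clear column in the rack has one white frit stuck part-way down its bore, above a bed support whose height was set by hand. Start the wide loose frit from the steel tray squarely in the column's mouth, then take the packing rod from its stand and push both frits down together until they bottom out on the bed support, pressing them home with a steady 12 N or more but never above 30 N, which would crack the support. Put the rod back upright in its stand and leave the other things on the bench where they are.

Things in the scene. Friction and masses are not known exactly. Their poses are not given: they have to be found in the camera images.
- column_mouth (a point): Centre of the open mouth of the wide clear column, on its axis, level with its rim, 116 mm above the bench; z up. Round flange 41 mm across, 3.5 mm thick at the rim; the mouth narrows from 29 mm at the rim to a 25 mm bore over the first 2.6 mm. Outside wall 29 mm. The column is upright and fixed in the rack.
- column_rack: Grey rack fixed to the bench, turned any way: two plates 80 x 156 mm, the upper one's top 52 mm above the bench; screw heads on its corners to 56 mm. Origin at the middle of its foot; the wide column stands 37 mm from it towards the rack's +y, a slimmer, shorter, empty column (98 mm high, not part of the job) 37 mm towards its -y.
- frit_low_center (a point): Centre of the frit already in the column: a disc 24 mm across, 12 mm thick, part-way down. The first 9 mm of bore are free; below, the springy wall grips a frit, which stays where left; sliding takes 2 to 8 N. The rigid bed support closes the bore 68 to 82 mm below the mouth, set differently each time, to be felt: there the force rises steeply within a millimetre.
- frit_top_center (a point): Centre, half-way up, of the loose frit: a hard white porous disc 24 mm across and 12 mm thick, lying flat in a shallow steel tray (88 x 124 mm, fixed, floor 2 mm above the bench, rim 6.5 mm). z is its axis. A smaller white disc (15 mm across, 8 mm thick, for the slim column) lies in the tray too.
- frit_small_center (a point): Centre of the small spare disc (15 mm across, 8 mm thick) that lies in the tray beside the loose frit, about 50 mm from it; not part of the job, to be left alone.
- rod_foot (a point): Centre of the flat underside of the packing rod, which stands upright in its stand. Length 142 mm, about 0.1 kg: white foot 18 mm across and 12 mm high, steel shaft 12 mm across, grey ribbed round handle 26 mm across from 88 to 142 mm above the underside. z points from foot to handle.
- rod_handle (a point): Point on the rod's axis in the middle of its handle, 115 mm above the underside; grip it here from above.
- stand_mouth (a point): Centre of the opening of the rod's stand: an upright aluminium tube, outside 29 mm, inside 22 mm, top 53 mm above the bench, on a grey round foot 72 mm across and 10 mm high. The stand is fixed.
- stand_floor (a point): Centre of the flat bottom inside the stand's tube, 43 mm below its opening (10 mm above the bench), on which the rod's underside rests.
- frit_top: The loose frit (as above); origin at the centre of its underside.
- frit_low: The frit in the column (as above); origin at the centre of its underside.
- rod: The packing rod (as above); origin at the centre of its underside.
- marker_mid (a point): Middle of a felt marker, 140 mm long and 12 mm high, lying near the bench's front edge. To be left alone.
- tape_mid (a point): Middle of a roll of label tape, 84 mm across and 19 mm high, lying flat behind and to the right of the rack. To be left alone.
- bottle_mid (a point): Middle of a clear sample bottle with a white cap, 41 mm across and 118 mm high, standing behind and to the left of the rack. To be left alone.
- timer_mid (a point): Middle of a digital bench timer, 78 mm wide and 59 mm high, standing at the back left. To be left alone.

How it is judged:
By the outcome, as a careful person would: the job done as asked, in the order asked, and still so for the second after the job is handed in, with the robot touching nothing.
It also fails if it takes over 67 s, if anything falls off the work surface, if the arm or the gripper's body presses on something with over 40 N, if the wrist force passes 120 N, or if a joint passes its speed limit or range.

## Robot

A 7-joint arm with a two-finger parallel gripper is mounted at the origin on a cart in front of the work surface, level with it; the furniture and walls round the work are solid. World frame = base frame: x ahead of the robot, y to its left, z up, the work surface at z = 0. Lengths are in m, angles in rad, forces in N, time in s.
With the tool pointing down it reaches from about 0.425 to 0.95 m from the base axis. Payload 16.7 kg.
Tool frame: the origin (TCP) lies between the finger pads; the fingertips stand 19 mm ahead of it and the grasp point (between the pads) is the TCP; z points along the fingers, y is the line along which they close (so a half turn about z gives the same grasp; the last joint's range is limited). The gripper opens to 94 mm and grips with 3 to 60 N. Pads are 16 mm wide; open, the fingers measure 119 mm over their backs; the gripper's body (75 mm by 177 mm) begins 78 mm behind the grasp point.
Start: joints at [-1.268, 0.426, 0.074, 1.606, -0.034, 1.111, -0.067], TCP at [0.295, 0.607, 0.224] pointing down, gripper open.
Joint ranges: [-2.85, 2.85], [-0.5, 2.14], [-1.23, 1.37], [0.21, 2.46], [-1.02, 4.16], [0.16, 2.05], [-2.73, 2.73]. Speed limits (rad/s): [1.89, 1.89, 2.39, 2.39, 3.01, 3.01, 3.01].

## Interface

Orientations are given as a unit quaternion [w, x, y, z].
In Python, from plant import env gives the robot as it stands.
- The arm moves only by the tool drive_tool, never from a script. Its argument "series" is a list of rows, each an object of numbers: "x", "y", "z": the shift along the tool's x, y, z normalised to -1 to 1, where 1 is 0.02 m; "ax", "ay", "az": the turn, a rotation vector about the tool's x, y, z normalised to -1 to 1, where 1 is 5 degrees; "claw": the closure, from 0 (fully open) to 1 (shut). A call has 1 to 12 rows; each row shifts and turns the commanded pose from where the row before left it, along the tool's axes as they then stand; what a row does not reach is not made up. A row lasts 1/10 s, in which the tool goes at most 50 mm and 8.59 degrees, less where a joint would pass 70% of its speed; a pose out of reach is approached as far as the arm can. A call with a number of a shift or a turn outside -1 to 1 is refused whole. A call with a gripper value outside its range is refused whole. The fingers move at their own pace and stop on an object; "grip_force" is the grip in N (left out, the last holds). Time passes only in rows, so rows that do not move let the fingers close. It gives the time, the measured TCP pose, the force, the opening and the grip force at its end, in the units of the state.
- env.observe(): the state, without advancing time (a new reading comes with each control period).
- env.grab_frame(name): name is "side" or "top" or "wrist"; returns (picture, depth): 384x512x3 uint8, red, green, blue; 384x512 float32, m along the optical axis (not along the pixel's ray), 0 where there is no reading.
- env.camera_info(name): a dict with "fx", "fy", "cx", "cy" (pixels), "T" (4x4, takes a point from camera to world coordinates); the wrist camera has in their place "tool_from_camera" (4x4, takes a point from camera to tool coordinates, whose origin is the TCP and whose axes are the flange's). Camera axes: x right, y down, z forward; pixel columns grow to the right and rows downward; lengths in m; the calibration is good to about 2 mm. A picture is of the moment at which its call begins: read the wrist's pose just before it. camera_info takes no time and is no camera call.
- env.close_job(): hands the job in; it is judged then, once.
The state is a dict: "clock": time; "q": joint angles; "joint_vel": joint speeds; "tau": joint torques, N m; "eef_pos": TCP position; "tcp_rot": TCP orientation; "wrist_force": force on the tool from outside, world axes, zero at the start; "wrist_torque": the same for the moment, N m; "width": finger opening in m; "gripper_force": force on a finger pad.
Only numpy, scipy, OpenCV 4.12 (cv2) and the standard library are available. Lean on these libraries where they do the work, as an engineer would, in place of code of your own. Each camera call takes 0.05 s, during which the arm holds its last target. There are 200 camera calls.

## Working session

There is one attempt and no reset: what is moved stays moved. The work goes in short steps, Python scripts to look and compute and a tool call to move; the robot and the scene stay as the last step left them, time stands still between calls to the robot, and variables do not carry over. Pictures are saved under pics/ and viewed, at most 10 in all, crops included, and the job is handed in when it is done.

Besides the shell and the picture viewer there is one more tool, called after "Call:" as name(argument=value, ...), one argument or row to a line, values as JSON. drive_tool: Moves the arm, as the interface text tells. Its arguments: {"type":"object","properties":{"series":{"type":"array"},"grip_force":{"type":"number"}},"required":["series"]}

```bash
mkdir -p pics; ls
python3 - <<'E'
from plant import env
import cv2,numpy as np
ims=[]
for n in("side","top"):
    p,d=env.grab_frame(n); np.savez(f"pics/{n}.npz",p=p,d=d); cv2.imwrite(f"pics/{n}0.png",p[:,:,::-1])
    c=env.camera_info(n); print(n,c["fx"],c["cx"],c["cy"],np.round(c["T"],3).tolist())
print(env.camera_info("wrist")); print(env.observe())
E
```

```text
pics
side 390.0836801089774 255.28485898305374 196.22641307642039 [[0.835, -0.322, 0.446, 0.086], [-0.549, -0.451, 0.703, -0.655], [-0.025, -0.832, -0.554, 0.646], [0.0, 0.0, 0.0, 1.0]]
top 403.3337912344231 255.1672840596188 196.2095831078968 [[-0.013, -0.996, 0.089, 0.417], [-1.0, 0.015, 0.018, 0.053], [-0.019, -0.089, -0.996, 1.039], [0.0, 0.0, 0.0, 1.0]]
{'fx': 333.4822013326265, 'fy': 333.4822013326265, 'cx': 252.5795007454191, 'cy': 192.2689519248123, 'tool_from_camera': array([[ 8.73888446e-04, -9.67589171e-01, -2.52528083e-01,
         7.34355415e-02],
       [ 9.99999520e-01,  7.33562004e-04,  6.49834161e-04,
         2.95539183e-04],
       [-4.43527490e-04, -2.52528530e-01,  9.67589347e-01,
        -1.60026901e-01],
       [ 0.00000000e+00,  0.00000000e+00,  0.00000000e+00,
         1.00000000e+00]])}
{'clock': 0.1, 'q': array([-1.26745979,  0.42668069,  0.07384052,  1.60653733, -0.03406716,
        1.11079192, -0.06708454]), 'joint_vel': array([ 1.90922637e-03,  9.03645231e-05,  9.83432579e-04, -1.70043382e-03,
        6.69434913e-04,  1.60229930e-03,  5.37040912e-04]), 'tau': array([ 6.93651644e-03, -9.37473893e+01,  3.67570169e+00, -4.55045414e+01,
       -4.88627760e-02,  1.68508018e-02,  6.85429441e-06]), 'eef_pos': array([0.29518781, 0.60662025, 0.22384028]), 'tcp_rot': array([-7.76789952e-05,  2.24483765e-01,  9.74477657e-01, -5.74148715e-04]), 'wrist_force': array([0.1136818 , 0.38839062, 0.02510222]), 'wrist_torque': array([-0.02975007, -0.02898284, -0.00083783]), 'gripper_force': 0.0, 'width': 0.09384365944578098}
```

View pics/top0.png

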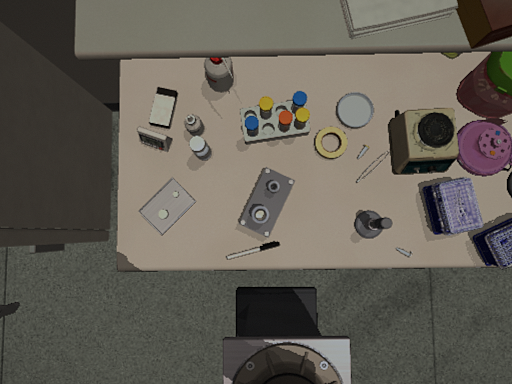

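View pics/side0.png

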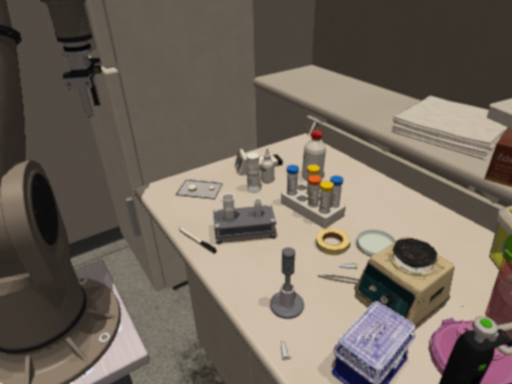

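The top view shows the big frit near (163,214), the small disc at (176,194), the wide column mouth at (260,213), the slim column at (273,186), and the rod handle top at (385,222). The side view shows the rod at (288,255).

```bash
cat > h.py <<'E'
import numpy as np,cv2
from scipy.spatial.transform import Rotation as R
def rot(q): return R.from_quat(np.r_[q[1:],q[0]])
def cast(c,uv,z,T=None):
    T=c["T"] if T is None else T
    d=T[:3,:3]@np.array([(uv[0]-c["cx"])/c["fx"],(uv[1]-c["cy"])/c["fy"],1.])
    return T[:3,3]+d*(z-T[2,3])/d[2]
def toolT(s):
    T=np.eye(4);T[:3,:3]=rot(s["tcp_rot"]).as_matrix();T[:3,3]=s["eef_pos"];return T
def wristlook(env,name):
    s=env.observe();p,d=env.grab_frame("wrist");c=env.camera_info("wrist")
    np.savez(f"pics/{name}.npz",p=p,d=d);cv2.imwrite(f"pics/{name}.png",p[:,:,::-1])
    return s,p,d,c,toolT(s)@c["tool_from_camera"]
def rel(s,target):  # shift in tool axes, units of 0.02 m
    return np.round(rot(s["tcp_rot"]).inv().apply(np.array(target)-s["eef_pos"])/.02,2)
E
python3 - <<'E'
from h import *
from plant import env
c=env.camera_info("top");z=np.load("pics/top.npz");p=z["p"];g=cv2.cvtColor(p,cv2.COLOR_RGB2GRAY)
for n,uv,h in(("frit",(163,214),.014),("small",(176,194),.01),("col",(260,213),.116),("slim",(273,186),.098),("rodtop",(385,222),.152)):
    print(n,cast(c,uv,h).round(4))
m=(g[170:240,135:200]>185).astype(np.uint8)
n,_,st,ce=cv2.connectedComponentsWithStats(m)
for i in range(1,n):
    if 15<st[i,4]<400:print(st[i],ce[i]+[135,170],cast(c,ce[i]+[135,170],.014).round(4))
cr=[cv2.resize(p[y:y+80,x:x+80],(400,400),interpolation=2) for x,y in((220,160),(335,185))]
cv2.imwrite("pics/crop.png",np.hstack(cr)[:,:,::-1])
E
```

```text
frit [0.4672 0.3079 0.014 ]
small [0.5185 0.2756 0.01  ]
col [0.4614 0.0595 0.116 ]
slim [0.5252 0.0282 0.098 ]
rodtop [ 0.4362 -0.2133  0.152 ]
```

View pics/crop.png

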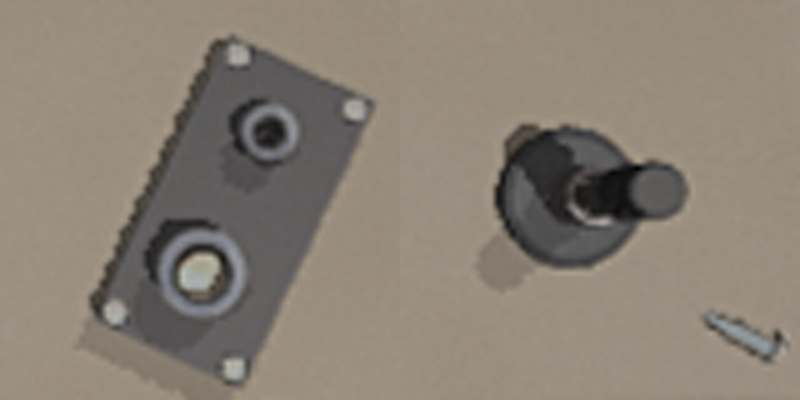

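Call:
drive_tool(
  series=[
    {"x": -1,"y": -0.68,"z": 0.3,"claw": 0.4},
    {"x": -1,"y": -0.68,"z": 0.3,"claw": 0.4},
    {"x": -1,"y": -0.68,"z": 0.3,"claw": 0.4},
    {"x": -1,"y": -0.68,"z": 0.3,"claw": 0.4},
    {"x": -1,"y": -0.68,"z": 0.3,"claw": 0.4},
    {"x": -1,"y": -0.68,"z": 0.3,"claw": 0.4},
    {"x": -1,"y": -0.68,"z": 0.3,"claw": 0.4},
    {"x": -1,"y": -0.68,"z": 0.3,"claw": 0.4},
    {"x": -1,"y": -0.68,"z": 0.3,"claw": 0.4},
    {"x": -1,"y": -0.68,"z": 0.3,"claw": 0.4},
    {"x": -1,"y": -0.68,"z": 0.3,"claw": 0.4},
    {"x": -1,"y": -0.68,"z": 0.3,"claw": 0.4},
  ],
  grip_force=15,
)

```text
$.series[0]: bad value
```

Call:
drive_tool(
  series=[
    {"x": -0.75,"y": -0.5,"z": 0.3,"claw": 0.4},
    {"x": -0.75,"y": -0.5,"z": 0.3,"claw": 0.4},
    {"x": -0.75,"y": -0.5,"z": 0.3,"claw": 0.4},
    {"claw": 0.4},
    {"claw": 0.4},
  ],
)

```text
$.series[0]: bad value
```

Run:
```python
from h import *
from plant import env
s,p,d,c,T=wristlook(env,"w1")
print(s["clock"],s["eef_pos"],s["width"],s["wrist_force"])
g=cv2.cvtColor(p,cv2.COLOR_RGB2GRAY);hsv=cv2.cvtColor(p,cv2.COLOR_RGB2HSV)
for th in(150,190,):
  n,_,st,ce=cv2.connectedComponentsWithStats((g>th).astype(np.uint8))
  for i in range(1,n):
    if 150<st[i,4]<12000:print(th,st[i],ce[i].round(1),cast(c,ce[i],.014,T).round(4))
```

```text
0.1 [0.29518781 0.60662025 0.22384028] 0.09384365944578098 [0.1136818  0.38839062 0.02510222]
150 [ 414    0   44   67 1647] [436.7  30.5] [0.2449 0.8395 0.014 ]
150 [222 199  56 100 770] [249.3 248.2] [0.3767 0.563  0.014 ]
150 [ 67 264  42  40 746] [ 82.5 282.9] [0.3284 0.3574 0.014 ]
150 [143 281  27  23 367] [155.6 295.2] [0.3826 0.4301 0.014 ]
150 [  97  339  123   45 4321] [158. 363.] [0.4716 0.3821 0.014 ]
190 [231   0  25  32 224] [243.7  17.3] [0.1482 0.6684 0.014 ]
190 [205  19  45  26 310] [227.4  31.8] [0.153  0.6474 0.014 ]
190 [257  42  37  29 283] [273.6  56.6] [0.1949 0.6798 0.014 ]
190 [205  71  48  40 381] [224.7  91. ] [0.2032 0.6186 0.014 ]
190 [332  70  17  35 178] [339.6  87.5] [0.2532 0.7298 0.014 ]
190 [175 129  35  22 155] [194.1 141.1] [0.2356 0.5642 0.014 ]
190 [273 194  39  30 248] [295.  209.6] [0.3563 0.632  0.014 ]
190 [223 202  36  62 247] [238.9 228.6] [0.3489 0.5629 0.014 ]
190 [ 67 270  35  33 614] [ 81.1 284.3] [0.3294 0.3548 0.014 ]
190 [143 282  26  21 312] [155.4 294.9] [0.3822 0.43   0.014 ]
190 [  98  340  121   44 4069] [158.7 363.5] [0.4726 0.3826 0.014 ]
```

View pics/w1.png

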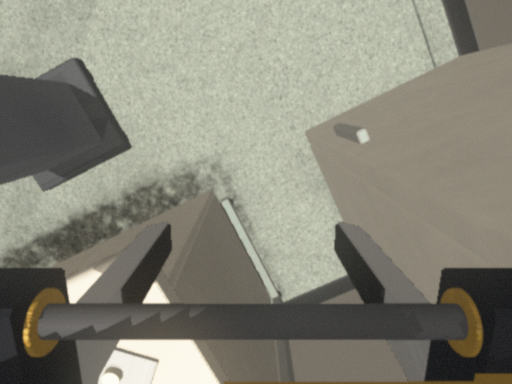

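The wrist picture shows floor and the tray's corner at (130,370), with the fingers along the bottom. The move was refused, so I'll give every key in the rows.

Call:
drive_tool(
  series=[
    {"x": -1,"y": -0.68,"z": 0.3,"ax": 0,"ay": 0,"az": 0,"claw": 0.4},
    {"x": -1,"y": -0.68,"z": 0.3,"ax": 0,"ay": 0,"az": 0,"claw": 0.4},
    {"x": -1,"y": -0.68,"z": 0.3,"ax": 0,"ay": 0,"az": 0,"claw": 0.4},
    {"x": -1,"y": -0.68,"z": 0.3,"ax": 0,"ay": 0,"az": 0,"claw": 0.4},
    {"x": -1,"y": -0.68,"z": 0.3,"ax": 0,"ay": 0,"az": 0,"claw": 0.4},
    {"x": -1,"y": -0.68,"z": 0.3,"ax": 0,"ay": 0,"az": 0,"claw": 0.4},
    {"x": -1,"y": -0.68,"z": 0.3,"ax": 0,"ay": 0,"az": 0,"claw": 0.4},
    {"x": -1,"y": -0.68,"z": 0.3,"ax": 0,"ay": 0,"az": 0,"claw": 0.4},
    {"x": -1,"y": -0.68,"z": 0.3,"ax": 0,"ay": 0,"az": 0,"claw": 0.4},
    {"x": -1,"y": -0.68,"z": 0.3,"ax": 0,"ay": 0,"az": 0,"claw": 0.4},
    {"x": -1,"y": -0.68,"z": 0.3,"ax": 0,"ay": 0,"az": 0,"claw": 0.4},
    {"x": -1,"y": -0.68,"z": 0.3,"ax": 0,"ay": 0,"az": 0,"claw": 0.4},
  ],
  grip_force=15,
)

```text
clock: 1.35
eef_pos: [0.44, 0.3542, 0.1521]
tcp_rot: [-0.0, 0.225, 0.974, -0.0]
wrist_force: [0.3, 0.8, 0.3]
width: 0.0564
gripper_force: 0.0
```

Call:
drive_tool(
  series=[
    {"x": -0.75,"y": -0.5,"z": 0.3,"ax": 0,"ay": 0,"az": 0,"claw": 0.4},
    {"x": -0.75,"y": -0.5,"z": 0.3,"ax": 0,"ay": 0,"az": 0,"claw": 0.4},
    {"x": -0.75,"y": -0.5,"z": 0.3,"ax": 0,"ay": 0,"az": 0,"claw": 0.4},
    {"x": 0,"y": 0,"z": 0,"ax": 0,"ay": 0,"az": 0,"claw": 0.4},
    {"x": 0,"y": 0,"z": 0,"ax": 0,"ay": 0,"az": 0,"claw": 0.4},
  ],
)

```text
clock: 1.85
eef_pos: [0.4669, 0.3086, 0.1344]
tcp_rot: [-0.0, 0.225, 0.974, -0.0]
wrist_force: [-0.0, 0.7, -0.3]
width: 0.0567
gripper_force: 0.0
```

Run:
```python
from h import *
from plant import env
s,p,d,c,T=wristlook(env,"w2")
print(s["clock"],s["eef_pos"],s["tcp_rot"],s["width"],s["wrist_force"])
g=cv2.cvtColor(p,cv2.COLOR_RGB2GRAY)
for th in(150,170,190,210):
  n,_,st,ce=cv2.connectedComponentsWithStats((g>th).astype(np.uint8))
  for i in range(1,n):
    if 250<st[i,4]<12000:print(th,st[i],ce[i].round(1),cast(c,ce[i],.014,T).round(4),rel(s,cast(c,ce[i],.014,T)))
```

```text
1.85 [0.46690246 0.3086038  0.13440177] [-1.83971134e-04  2.24765050e-01  9.74412965e-01 -1.08702886e-04] 0.05674228919061559 [-0.00631423  0.66760409 -0.30018957]
150 [ 187  225  132   79 5617] [248.9 278.1] [0.5397 0.2699 0.014 ] [-4.12 -0.14  6.02]
150 [ 158  340  165   42 5308] [241.2 358.8] [0.6165 0.2237 0.014 ] [-8.58 -0.54  6.02]
170 [ 187  226  132   77 5141] [246.6 279.5] [0.54   0.2674 0.014 ] [-4.19 -0.25  6.02]
170 [388 230  45  38 980] [411.9 253.5] [0.5823 0.4146 0.014 ] [-2.87  7.3   6.02]
170 [ 159  340  163   41 4640] [242.5 358.7] [0.617  0.2249 0.014 ] [-8.58 -0.47  6.02]
190 [389 231  43  37 928] [412.1 254. ] [0.5829 0.4146 0.014 ] [-2.89  7.31  6.02]
190 [ 204  243   76   36 1211] [245.2 260.5] [0.5221 0.2747 0.014 ] [-3.23 -0.31  6.02]
190 [ 188  261  130   42 3639] [247.7 287.3] [0.5478 0.2647 0.014 ] [-4.6  -0.2   6.02]
190 [ 159  340  163   41 4465] [242.3 358.8] [0.6169 0.2247 0.014 ] [-8.58 -0.48  6.02]
210 [390 232  42  35 850] [412.3 253.6] [0.5826 0.4149 0.014 ] [-2.87  7.31  6.02]
210 [ 188  261  130   42 3401] [247.3 287.2] [0.5475 0.2644 0.014 ] [-4.59 -0.22  6.02]
210 [ 160  341   58   39 1796] [187.9 360.1] [0.5946 0.175  0.014 ] [-8.67 -3.21  6.02]
210 [ 255  341   66   39 1899] [290.2 357.6] [0.6366 0.2684 0.014 ] [-8.51  1.91  6.02]
```

View pics/w2.png

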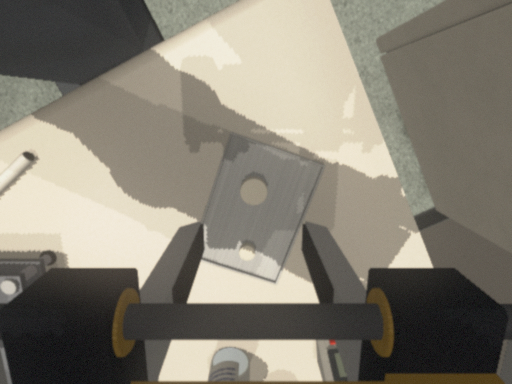

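The frit is at (254,190), the small disc at (247,251), with the tray around them, all in the arm's shadow.

Run:
```python
from h import *
from plant import env
s=env.observe();c=env.camera_info("wrist");T=toolT(s)@c["tool_from_camera"]
p=np.load("pics/w2.npz")["p"];g=cv2.cvtColor(p,cv2.COLOR_RGB2GRAY)
r=g[168:212,232:276];t,m=cv2.threshold(r,0,255,cv2.THRESH_OTSU)
n,_,st,ce=cv2.connectedComponentsWithStats(m)
for i in range(1,n):
  if st[i,4]>100:
    q=ce[i]+[232,168];P=cast(c,q,.013,T);print(t,st[i],q,P,rel(s,[P[0],P[1],.0285]))
```

```text
133.0 [  8  11  27  26 541] [253.18669131 191.82255083] [0.46685186 0.31031205 0.013     ] [0.02 0.05 5.3 ]
```

Call:
drive_tool(
  series=[
    {"x": 0.02,"y": 0.05,"z": 0.8,"ax": 0,"ay": 0,"az": 0,"claw": 0.5},
    {"x": 0,"y": 0,"z": 0.8,"ax": 0,"ay": 0,"az": 0,"claw": 0.5},
    {"x": 0,"y": 0,"z": 0.8,"ax": 0,"ay": 0,"az": 0,"claw": 0.5},
    {"x": 0,"y": 0,"z": 0.8,"ax": 0,"ay": 0,"az": 0,"claw": 0.5},
    {"x": 0,"y": 0,"z": 0.8,"ax": 0,"ay": 0,"az": 0,"claw": 0.5},
    {"x": 0,"y": 0,"z": 0.7,"ax": 0,"ay": 0,"az": 0,"claw": 0.5},
    {"x": 0,"y": 0,"z": 0.4,"ax": 0,"ay": 0,"az": 0,"claw": 0.5},
    {"x": 0,"y": 0,"z": 0.2,"ax": 0,"ay": 0,"az": 0,"claw": 0.5},
    {"x": 0,"y": 0,"z": 0,"ax": 0,"ay": 0,"az": 0,"claw": 0.5},
  ],
)

```text
clock: 2.8
eef_pos: [0.467, 0.3097, 0.0283]
tcp_rot: [-0.0, 0.224, 0.975, -0.0]
wrist_force: [-0.2, 0.3, 0.2]
width: 0.0471
gripper_force: 0.0
```

Call:
drive_tool(
  series=[
    {"x": 0,"y": 0,"z": 0,"ax": 0,"ay": 0,"az": 0,"claw": 1},
    {"x": 0,"y": 0,"z": 0,"ax": 0,"ay": 0,"az": 0,"claw": 1},
    {"x": 0,"y": 0,"z": 0,"ax": 0,"ay": 0,"az": 0,"claw": 1},
    {"x": 0,"y": 0,"z": 0,"ax": 0,"ay": 0,"az": 0,"claw": 1},
    {"x": 0,"y": 0,"z": 0,"ax": 0,"ay": 0,"az": 0,"claw": 1},
    {"x": 0,"y": 0,"z": 0,"ax": 0,"ay": 0,"az": 0,"claw": 1},
  ],
  grip_force=15,
)

```text
clock: 3.4
eef_pos: [0.4673, 0.3098, 0.0288]
tcp_rot: [0.0, 0.225, 0.974, 0.0]
wrist_force: [-0.3, -1.7, 6.0]
width: 0.0231
gripper_force: 15.0
```

Call:
drive_tool(
  series=[
    {"x": 0,"y": 0,"z": -0.3,"ax": 0,"ay": 0,"az": 0,"claw": 1},
    {"x": 0,"y": 0,"z": -0.7,"ax": 0,"ay": 0,"az": 0,"claw": 1},
    {"x": 0,"y": 0,"z": -1,"ax": 0,"ay": 0,"az": 0,"claw": 1},
    {"x": 0,"y": 0,"z": -1,"ax": 0,"ay": 0,"az": 0,"claw": 1},
    {"x": 0,"y": 0,"z": -1,"ax": 0,"ay": 0,"az": 0,"claw": 1},
  ],
)

```text
clock: 3.9
eef_pos: [0.4672, 0.3096, 0.1103]
tcp_rot: [0.0, 0.225, 0.974, 0.0]
wrist_force: [-0.6, -0.3, 0.0]
width: 0.0231
gripper_force: 15.0
```

Call:
drive_tool(
  series=[
    {"x": -0.58,"y": -0.95,"z": -0.38,"ax": 0,"ay": 0,"az": 0,"claw": 1},
    {"x": -0.58,"y": -0.95,"z": -0.38,"ax": 0,"ay": 0,"az": 0,"claw": 1},
    {"x": -0.58,"y": -0.95,"z": -0.38,"ax": 0,"ay": 0,"az": 0,"claw": 1},
    {"x": -0.58,"y": -0.95,"z": -0.38,"ax": 0,"ay": 0,"az": 0,"claw": 1},
    {"x": -0.58,"y": -0.95,"z": -0.38,"ax": 0,"ay": 0,"az": 0,"claw": 1},
    {"x": -0.58,"y": -0.95,"z": -0.38,"ax": 0,"ay": 0,"az": 0,"claw": 1},
    {"x": -0.58,"y": -0.95,"z": -0.38,"ax": 0,"ay": 0,"az": 0,"claw": 1},
    {"x": -0.58,"y": -0.95,"z": -0.38,"ax": 0,"ay": 0,"az": 0,"claw": 1},
    {"x": -0.58,"y": -0.95,"z": -0.38,"ax": 0,"ay": 0,"az": 0,"claw": 1},
    {"x": -0.58,"y": -0.95,"z": -0.38,"ax": 0,"ay": 0,"az": 0,"claw": 1},
    {"x": -0.58,"y": -0.95,"z": -0.38,"ax": 0,"ay": 0,"az": 0,"claw": 1},
    {"x": -0.58,"y": -0.95,"z": -0.38,"ax": 0,"ay": 0,"az": 0,"claw": 1},
  ],
)

```text
clock: 5.1
eef_pos: [0.4924, 0.0427, 0.201]
tcp_rot: [0.0, 0.225, 0.974, 0.0]
wrist_force: [0.8, 0.6, -0.3]
width: 0.0228
gripper_force: 15.0
```

Call:
drive_tool(
  series=[
    {"x": 0,"y": 0,"z": 0,"ax": 0,"ay": 0,"az": 0,"claw": 1},
    {"x": 0,"y": 0,"z": 0,"ax": 0,"ay": 0,"az": 0,"claw": 1},
    {"x": 0,"y": 0,"z": 0,"ax": 0,"ay": 0,"az": 0,"claw": 1},
  ],
)

```text
clock: 5.4
eef_pos: [0.4923, 0.0444, 0.1999]
tcp_rot: [-0.0, 0.224, 0.975, 0.0]
wrist_force: [1.0, -0.7, -0.2]
width: 0.023
gripper_force: 15.0
```

Run:
```python
from h import *
from plant import env
s,p,d,c,T=wristlook(env,"w3")
print(s["clock"],s["eef_pos"],s["tcp_rot"],s["width"],s["wrist_force"])
cv2.imwrite("pics/w3c.png",cv2.resize(p[90:340,140:380],None,fx=2.4,fy=2.4,interpolation=2)[:,:,::-1])
g=cv2.cvtColor(p,cv2.COLOR_RGB2GRAY)
q=cv2.HoughCircles(cv2.medianBlur(g,3)[90:300],cv2.HOUGH_GRADIENT,1,15,param1=120,param2=22,minRadius=12,maxRadius=40)
for k in q[0][:10]:
  uv=k[:2]+[0,90];print(uv,k[2],cast(c,uv,.116,T).round(4))
```

```text
5.4 [0.49234292 0.04437524 0.19989738] [-4.01921516e-05  2.24113759e-01  9.74562977e-01  1.58378455e-04] 0.022993016360359594 [ 1.0047837  -0.69455653 -0.23128222]
[250.5 153.5] 27.7 [0.4566 0.0605 0.116 ]
[ 24.5 229.5] 27.9 [ 0.4333 -0.1237  0.116 ]
[442.5 225.5] 21.0 [0.5721 0.1702 0.116 ]
[503.5 265.5] 19.9 [0.6262 0.2038 0.116 ]
```

View pics/w3c.png

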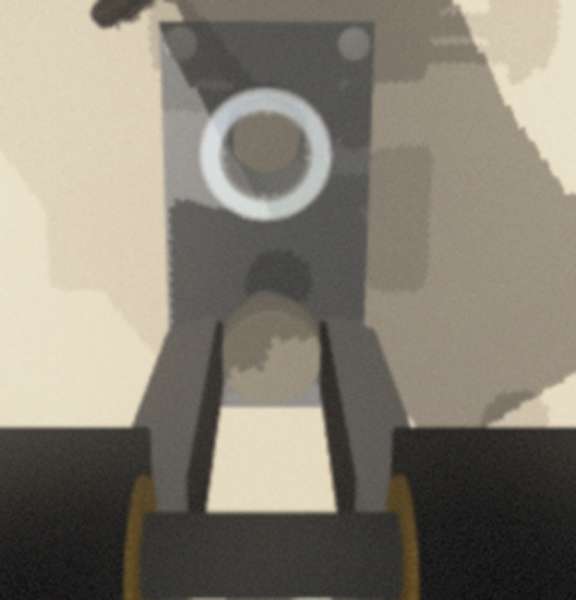

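The crop shows the column flange ring centred at full-frame (250.5,153.5). The frit is held level between the pads, its top face centred near (253,237.5).

Run:
```python
from h import *
from plant import env
s=env.observe();c=env.camera_info("wrist");T=toolT(s)@c["tool_from_camera"]
p=np.load("pics/w3.npz")["p"];g=cv2.cvtColor(p,cv2.COLOR_RGB2GRAY)
m=(g[115:190,215:290]>170).astype(np.uint8);n,l,st,ce=cv2.connectedComponentsWithStats(m)
i=1+np.argmax([st[k,4] if (st[k,2]<65) else 0 for k in range(1,n)]);print(st[i])
cc,_=cv2.findContours((l==i).astype(np.uint8),0,1);e=cv2.fitEllipse(max(cc,key=len));print("ring",e[0][0]+215,e[0][1]+115,e[1])
col=cast(c,(e[0][0]+215,e[0][1]+115),.116,T)
fr=cast(c,(252.9,237.5),s["eef_pos"][2]-.0148,T)
print("col",col,rel(s,col)*20);print("frit in tool mm",rel(s,fr)*20,"shift",rel(s,s["eef_pos"]+col-fr))
c2=env.camera_info("top");print(cast(c2,(260.4,214.6),.116))
```

```text
[   8   13   54   53 1106]
ring 249.56558990478516 154.15140914916992 (51.99596405029297, 53.59803009033203)
col [0.4567078  0.05978256 0.116     ] [38.8 -1.8 83.8]
frit in tool mm [ 1.6  0.6 14.8] shift [ 1.86 -0.12  3.45]
[0.45776489 0.05860858 0.116     ]
```

Call:
drive_tool(
  series=[
    {"x": 0.6,"y": -0.04,"z": 0.4,"ax": 0,"ay": 0,"az": 0,"claw": 1},
    {"x": 0.6,"y": -0.04,"z": 0.4,"ax": 0,"ay": 0,"az": 0,"claw": 1},
    {"x": 0.6,"y": -0.04,"z": 0.4,"ax": 0,"ay": 0,"az": 0,"claw": 1},
    {"x": 0.06,"y": 0,"z": 0.5,"ax": 0,"ay": 0,"az": 0,"claw": 1},
    {"x": 0,"y": 0,"z": 0.5,"ax": 0,"ay": 0,"az": 0,"claw": 1},
    {"x": 0,"y": 0,"z": 0.3,"ax": 0,"ay": 0,"az": 0,"claw": 1},
    {"x": 0,"y": 0,"z": 0,"ax": 0,"ay": 0,"az": 0,"claw": 1},
    {"x": 0,"y": 0,"z": 0,"ax": 0,"ay": 0,"az": 0,"claw": 1},
  ],
)

```text
clock: 6.25
eef_pos: [0.4583, 0.0576, 0.1496]
tcp_rot: [-0.0, 0.225, 0.974, -0.0]
wrist_force: [-0.6, 0.7, -0.1]
width: 0.0229
gripper_force: 15.0
```

Run:
```python
from h import *
from plant import env
s,p,d,c,T=wristlook(env,"w4")
print(s["clock"],s["eef_pos"],s["width"],s["wrist_force"],rel(s,[.4567,.0598,.116])*20)
q,_=env.grab_frame("side")
cv2.imwrite("pics/w4c.png",np.hstack([cv2.resize(p[170:290,192:312],(400,400),interpolation=2),cv2.resize(q[150:250,180:280],(400,400),interpolation=2)])[:,:,::-1])
```

```text
6.25 [0.45828784 0.0575732  0.14958324] 0.02294267697990868 [-0.55598694  0.72793795 -0.0946659 ] [ 2.4  1.4 33.6]
```

View pics/w4c.png

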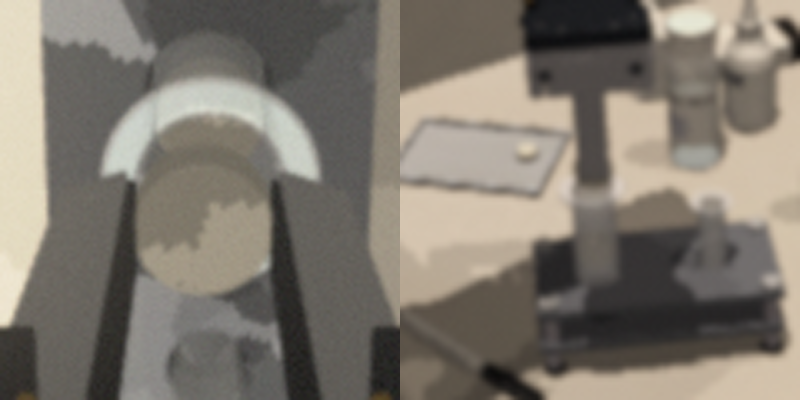

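The left half shows the ring centre slightly right of the frit (about 1.2 mm). The right half shows the frit above the column. I'll correct and lower it.

Call:
drive_tool(
  series=[
    {"x": 0.04,"y": 0.06,"z": 0.2,"ax": 0,"ay": 0,"az": 0,"claw": 1},
    {"x": 0,"y": 0,"z": 0.1,"ax": 0,"ay": 0,"az": 0,"claw": 1},
    {"x": 0,"y": 0,"z": 0,"ax": 0,"ay": 0,"az": 0,"claw": 1},
    {"x": 0,"y": 0,"z": 0.05,"ax": 0,"ay": 0,"az": 0,"claw": 1},
    {"x": 0,"y": 0,"z": 0.05,"ax": 0,"ay": 0,"az": 0,"claw": 1},
    {"x": 0,"y": 0,"z": 0.05,"ax": 0,"ay": 0,"az": 0,"claw": 1},
    {"x": 0,"y": 0,"z": 0,"ax": 0,"ay": 0,"az": 0,"claw": 1},
  ],
)

```text
clock: 7.05
eef_pos: [0.4578, 0.0592, 0.1406]
tcp_rot: [-0.0, 0.224, 0.974, -0.0]
wrist_force: [0.2, 0.9, -0.0]
width: 0.0231
gripper_force: 15.0
```

Call:
drive_tool(
  series=[
    {"x": 0,"y": 0,"z": 0.05,"ax": 0,"ay": 0,"az": 0,"claw": 1},
    {"x": 0,"y": 0,"z": 0.05,"ax": 0,"ay": 0,"az": 0,"claw": 1},
    {"x": 0,"y": 0,"z": 0,"ax": 0,"ay": 0,"az": 0,"claw": 1},
  ],
)

```text
clock: 7.35
eef_pos: [0.4577, 0.0592, 0.1385]
tcp_rot: [-0.0, 0.224, 0.974, -0.0]
wrist_force: [0.2, 0.2, 0.2]
width: 0.0229
gripper_force: 15.0
```

Call:
drive_tool(
  series=[
    {"x": 0,"y": 0,"z": 0.05,"ax": 0,"ay": 0,"az": 0,"claw": 1},
    {"x": 0,"y": 0,"z": 0.04,"ax": 0,"ay": 0,"az": 0,"claw": 1},
    {"x": 0,"y": 0,"z": 0,"ax": 0,"ay": 0,"az": 0,"claw": 1},
  ],
)

```text
clock: 7.65
eef_pos: [0.4578, 0.0592, 0.1368]
tcp_rot: [-0.0, 0.224, 0.974, -0.0]
wrist_force: [0.3, -0.3, 0.1]
width: 0.023
gripper_force: 15.0
```

Depth is about 6 mm with no side force. I'll release gently, rise, and look.

Call:
drive_tool(
  series=[
    {"x": 0,"y": 0,"z": 0,"ax": 0,"ay": 0,"az": 0,"claw": 0.7},
    {"x": 0,"y": 0,"z": 0,"ax": 0,"ay": 0,"az": 0,"claw": 0.6},
    {"x": 0,"y": 0,"z": 0,"ax": 0,"ay": 0,"az": 0,"claw": 0.55},
    {"x": 0,"y": 0,"z": 0,"ax": 0,"ay": 0,"az": 0,"claw": 0.55},
    {"x": 0,"y": 0,"z": -0.5,"ax": 0,"ay": 0,"az": 0,"claw": 0.5},
    {"x": 0,"y": 0,"z": -1,"ax": 0,"ay": 0,"az": 0,"claw": 0.5},
    {"x": 0,"y": 0,"z": -1,"ax": 0,"ay": 0,"az": 0,"claw": 0.5},
    {"x": 0,"y": 0,"z": -1,"ax": 0,"ay": 0,"az": 0,"claw": 0.5},
    {"x": 0,"y": 0,"z": 0,"ax": 0,"ay": 0,"az": 0,"claw": 0.5},
    {"x": 0,"y": 0,"z": 0,"ax": 0,"ay": 0,"az": 0,"claw": 0.5},
  ],
)

```text
clock: 8.65
eef_pos: [0.458, 0.0593, 0.2075]
tcp_rot: [0.0, 0.224, 0.974, 0.0]
wrist_force: [0.2, -0.8, -0.8]
width: 0.0468
gripper_force: 0.0
```

Run:
```python
from h import *
from plant import env
s,p,d,c,T=wristlook(env,"w5")
print(s["clock"],s["eef_pos"],s["width"],s["wrist_force"])
q,_=env.grab_frame("side")
cv2.imwrite("pics/w5c.png",np.hstack([cv2.resize(p[140:260,192:312],(400,400),interpolation=2),cv2.resize(q[180:240,200:260],(400,400),interpolation=2)])[:,:,::-1])
g=cv2.cvtColor(p,cv2.COLOR_RGB2GRAY)
k=cv2.HoughCircles(cv2.medianBlur(g,3)[140:270,192:312],cv2.HOUGH_GRADIENT,1,1,param1=100,param2=18,minRadius=12,maxRadius=34)
for a in k[0][:8]:
  uv=a[:2]+[192,140];print(uv,a[2],cast(c,uv,.116,T).round(4))
```

```text
8.65 [0.45801928 0.05930563 0.20747326] 0.04678678316582161 [ 0.21341305 -0.81960008 -0.78274949]
[251.5 199.5] 17.4 [0.4562 0.0599 0.116 ]
[254.5 196.5] 21.6 [0.455 0.063 0.116]
[256.5 198.5] 22.1 [0.4572 0.0637 0.116 ]
[258.5 201.5] 19.9 [0.4601 0.0641 0.116 ]
[252.5 204.5] 21.2 [0.4602 0.0588 0.116 ]
[249.5 192.5] 25.0 [0.4504 0.0609 0.116 ]
[250.5 194.5] 21.6 [0.4522 0.0609 0.116 ]
[249.5 205.5] 18.8 [0.4599 0.0563 0.116 ]
```

View pics/w5c.png

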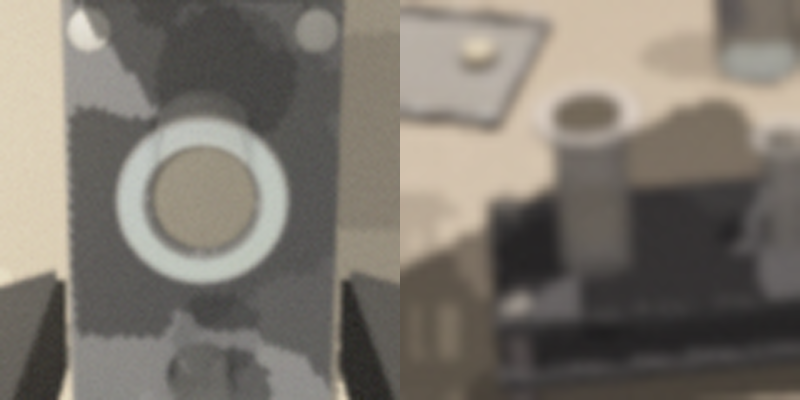

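The loose frit sits squarely in the mouth: ring and disc are concentric at full-frame (252.7,199.9), and the side view agrees. Next is the rod.

Call:
drive_tool(
  series=[
    {"x": -0.38,"y": -1,"z": -0.12,"ax": 0,"ay": 0,"az": 0,"claw": 0.35},
    {"x": -0.38,"y": -1,"z": -0.12,"ax": 0,"ay": 0,"az": 0,"claw": 0.35},
    {"x": -0.38,"y": -1,"z": -0.12,"ax": 0,"ay": 0,"az": 0,"claw": 0.35},
    {"x": -0.38,"y": -1,"z": -0.12,"ax": 0,"ay": 0,"az": 0,"claw": 0.35},
    {"x": -0.38,"y": -1,"z": -0.12,"ax": 0,"ay": 0,"az": 0,"claw": 0.35},
    {"x": -0.38,"y": -1,"z": -0.12,"ax": 0,"ay": 0,"az": 0,"claw": 0.35},
    {"x": -0.38,"y": -1,"z": -0.12,"ax": 0,"ay": 0,"az": 0,"claw": 0.35},
    {"x": -0.38,"y": -1,"z": -0.12,"ax": 0,"ay": 0,"az": 0,"claw": 0.35},
    {"x": -0.38,"y": -1,"z": -0.12,"ax": 0,"ay": 0,"az": 0,"claw": 0.35},
    {"x": -0.38,"y": -1,"z": -0.12,"ax": 0,"ay": 0,"az": 0,"claw": 0.35},
    {"x": -0.38,"y": -1,"z": -0.12,"ax": 0,"ay": 0,"az": 0,"claw": 0.35},
    {"x": -0.38,"y": -0.95,"z": -0.12,"ax": 0,"ay": 0,"az": 0,"claw": 0.35},
  ],
)

```text
clock: 9.95
eef_pos: [0.4347, -0.1965, 0.2352]
tcp_rot: [-0.001, 0.225, 0.974, -0.0]
wrist_force: [0.1, -0.4, 0.2]
width: 0.0611
gripper_force: 0.0
```

Call:
drive_tool(
  series=[
    {"x": -0.38,"y": -0.95,"z": 0,"ax": 0,"ay": 0,"az": 0,"claw": 0.35},
    {"x": 0,"y": 0,"z": 0,"ax": 0,"ay": 0,"az": 0,"claw": 0.35},
    {"x": 0,"y": 0,"z": 0,"ax": 0,"ay": 0,"az": 0,"claw": 0.35},
    {"x": 0,"y": 0,"z": 0,"ax": 0,"ay": 0,"az": 0,"claw": 0.35},
  ],
)

```text
clock: 10.35
eef_pos: [0.4337, -0.2152, 0.2353]
tcp_rot: [-0.0, 0.224, 0.975, 0.0]
wrist_force: [0.3, 0.2, 0.4]
width: 0.061
gripper_force: 0.0
```

Run:
```python
from h import *
from plant import env
s,p,d,c,T=wristlook(env,"w6")
print(s["clock"],s["eef_pos"],s["tcp_rot"],s["width"],s["wrist_force"])
i=np.indices(d.shape);v,u=i
X=np.stack([(u-c["cx"])/c["fx"]*d,(v-c["cy"])/c["fy"]*d,d],-1)@T[:3,:3].T+T[:3,3]
m=(d>0)&(abs(X[...,2]-.152)<.008)&(np.hypot(X[...,0]-.434,X[...,1]+.216)<.04)
print(m.sum(),[round(float(x),4) for x in np.median(X[m],0)] if m.any() else 0)
if m.any():
  n,l,st,ce=cv2.connectedComponentsWithStats(m.astype(np.uint8))
  for k in range(1,n):
    if st[k,4]>80:
      P=cast(c,ce[k],.152,T);print(st[k],ce[k],P,rel(s,[P[0],P[1],.125]))
```

```text
10.35 [ 0.43373244 -0.21517228  0.23528551] [-4.51250884e-04  2.24123767e-01  9.74560585e-01  1.49774479e-05] 0.06096990891710948 [0.29579485 0.21024337 0.43038195]
884 [0.4321, -0.2151, 0.1516]
[235 186  33  34 884] [251.14366516 202.90837104] [ 0.43197239 -0.21502843  0.152     ] [ 0.08 -0.03  5.51]
```

View pics/w6.png

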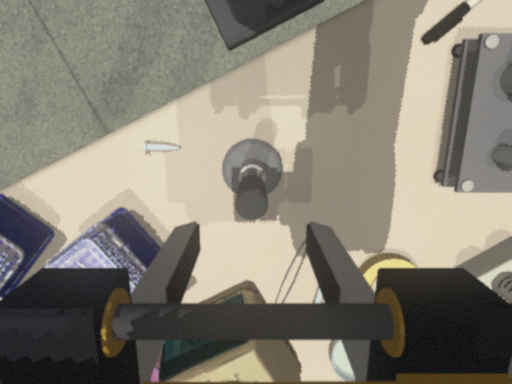

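The picture shows the rod's top at (251,203), centred between the fingers. Descend and grip.

Call:
drive_tool(
  series=[
    {"x": 0.08,"y": -0.03,"z": 0.6,"ax": 0,"ay": 0,"az": 0,"claw": 0.35},
    {"x": 0,"y": 0,"z": 0.8,"ax": 0,"ay": 0,"az": 0,"claw": 0.35},
    {"x": 0,"y": 0,"z": 0.8,"ax": 0,"ay": 0,"az": 0,"claw": 0.35},
    {"x": 0,"y": 0,"z": 0.8,"ax": 0,"ay": 0,"az": 0,"claw": 0.35},
    {"x": 0,"y": 0,"z": 0.8,"ax": 0,"ay": 0,"az": 0,"claw": 0.35},
    {"x": 0,"y": 0,"z": 0.8,"ax": 0,"ay": 0,"az": 0,"claw": 0.35},
    {"x": 0,"y": 0,"z": 0.6,"ax": 0,"ay": 0,"az": 0,"claw": 0.35},
    {"x": 0,"y": 0,"z": 0.3,"ax": 0,"ay": 0,"az": 0,"claw": 0.35},
    {"x": 0,"y": 0,"z": 0,"ax": 0,"ay": 0,"az": 0,"claw": 0.35},
  ],
)

```text
clock: 11.3
eef_pos: [0.4317, -0.2157, 0.125]
tcp_rot: [-0.001, 0.224, 0.974, -0.0]
wrist_force: [-1.0, 0.1, 0.9]
width: 0.061
gripper_force: 0.0
```

Call:
drive_tool(
  series=[
    {"x": 0,"y": 0,"z": 0,"ax": 0,"ay": 0,"az": 0,"claw": 1},
    {"x": 0,"y": 0,"z": 0,"ax": 0,"ay": 0,"az": 0,"claw": 1},
    {"x": 0,"y": 0,"z": 0,"ax": 0,"ay": 0,"az": 0,"claw": 1},
    {"x": 0,"y": 0,"z": 0,"ax": 0,"ay": 0,"az": 0,"claw": 1},
    {"x": 0,"y": 0,"z": 0,"ax": 0,"ay": 0,"az": 0,"claw": 1},
    {"x": 0,"y": 0,"z": 0,"ax": 0,"ay": 0,"az": 0,"claw": 1},
  ],
  grip_force=55,
)

```text
clock: 11.9
eef_pos: [0.4323, -0.2158, 0.1259]
tcp_rot: [0.0, 0.224, 0.974, 0.0]
wrist_force: [-0.4, 1.0, 3.5]
width: 0.0252
gripper_force: 55.0
```

Call:
drive_tool(
  series=[
    {"x": 0,"y": 0,"z": -0.3,"ax": 0,"ay": 0,"az": 0,"claw": 1},
    {"x": 0,"y": 0,"z": -0.7,"ax": 0,"ay": 0,"az": 0,"claw": 1},
    {"x": 0,"y": 0,"z": -1,"ax": 0,"ay": 0,"az": 0,"claw": 1},
    {"x": 0,"y": 0,"z": -1,"ax": 0,"ay": 0,"az": 0,"claw": 1},
    {"x": 0,"y": 0,"z": -1,"ax": 0,"ay": 0,"az": 0,"claw": 1},
    {"x": 0,"y": 0,"z": -1,"ax": 0,"ay": 0,"az": 0,"claw": 1},
    {"x": 0,"y": 0,"z": -1,"ax": 0,"ay": 0,"az": 0,"claw": 1},
    {"x": 0,"y": 0,"z": -0.7,"ax": 0,"ay": 0,"az": 0,"claw": 1},
  ],
)

```text
clock: 12.7
eef_pos: [0.4321, -0.2161, 0.2613]
tcp_rot: [0.0, 0.225, 0.974, 0.0]
wrist_force: [0.1, -0.1, -1.4]
width: 0.025
gripper_force: 55.0
```

Call:
drive_tool(
  series=[
    {"x": 0.2,"y": 0.5,"z": 0,"ax": 0,"ay": 0,"az": 0,"claw": 1},
    {"x": 0.38,"y": 1,"z": 0,"ax": 0,"ay": 0,"az": 0,"claw": 1},
    {"x": 0.38,"y": 1,"z": 0,"ax": 0,"ay": 0,"az": 0,"claw": 1},
    {"x": 0.38,"y": 1,"z": 0,"ax": 0,"ay": 0,"az": 0,"claw": 1},
    {"x": 0.38,"y": 1,"z": 0,"ax": 0,"ay": 0,"az": 0,"claw": 1},
    {"x": 0.38,"y": 1,"z": 0,"ax": 0,"ay": 0,"az": 0,"claw": 1},
    {"x": 0.38,"y": 1,"z": 0,"ax": 0,"ay": 0,"az": 0,"claw": 1},
    {"x": 0.38,"y": 1,"z": 0,"ax": 0,"ay": 0,"az": 0,"claw": 1},
    {"x": 0.38,"y": 1,"z": 0,"ax": 0,"ay": 0,"az": 0,"claw": 1},
    {"x": 0.38,"y": 1,"z": 0,"ax": 0,"ay": 0,"az": 0,"claw": 1},
    {"x": 0.38,"y": 1,"z": 0,"ax": 0,"ay": 0,"az": 0,"claw": 1},
    {"x": 0.38,"y": 1,"z": 0,"ax": 0,"ay": 0,"az": 0,"claw": 1},
  ],
)

```text
clock: 13.9
eef_pos: [0.4532, 0.0307, 0.2589]
tcp_rot: [-0.001, 0.224, 0.975, -0.0]
wrist_force: [-0.5, -0.2, -1.2]
width: 0.0254
gripper_force: 55.0
```

Call:
drive_tool(
  series=[
    {"x": 0.38,"y": 1,"z": 0,"ax": 0,"ay": 0,"az": 0,"claw": 1},
    {"x": 0.2,"y": 0.44,"z": 0,"ax": 0,"ay": 0,"az": 0,"claw": 1},
    {"x": 0,"y": 0,"z": 0,"ax": 0,"ay": 0,"az": 0,"claw": 1},
    {"x": 0,"y": 0,"z": 0,"ax": 0,"ay": 0,"az": 0,"claw": 1},
    {"x": 0,"y": 0,"z": 0,"ax": 0,"ay": 0,"az": 0,"claw": 1},
  ],
)

```text
clock: 14.4
eef_pos: [0.456, 0.0593, 0.2596]
tcp_rot: [-0.0, 0.225, 0.974, -0.0]
wrist_force: [0.1, 0.0, -1.3]
width: 0.0255
gripper_force: 55.0
```

Run:
```python
from h import *
from plant import env
s,p,d,c,T=wristlook(env,"w7")
print(s["clock"],s["eef_pos"],s["tcp_rot"],s["width"],s["wrist_force"])
q,qd=env.grab_frame("side");np.savez("pics/s7.npz",p=q,d=qd)
cv2.imwrite("pics/w7c.png",np.hstack([cv2.resize(p[140:290,177:327],(400,400),interpolation=2),cv2.resize(q[140:240,180:280],(400,400),interpolation=2)])[:,:,::-1])
```

```text
14.4 [0.45597492 0.05930544 0.25957221] [-6.00125283e-05  2.25063718e-01  9.74344039e-01 -1.14585894e-04] 0.025503365998688358 [ 0.09928825  0.03356113 -1.2849136 ]
```

View pics/w7c.png

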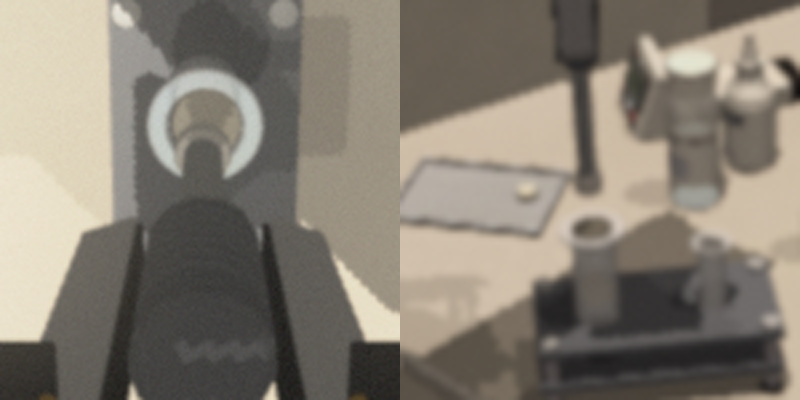

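Left half: the rod foot is over the ring's middle, ring centre at crop (206,126). Right half: the rod is vertical above the column. I'll lower it onto the frit.

Call:
drive_tool(
  series=[
    {"x": -0.04,"y": 0.03,"z": 0.3,"ax": 0,"ay": 0,"az": 0,"claw": 1},
    {"x": 0,"y": 0,"z": 0.4,"ax": 0,"ay": 0,"az": 0,"claw": 1},
    {"x": 0,"y": 0,"z": 0.2,"ax": 0,"ay": 0,"az": 0,"claw": 1},
    {"x": 0,"y": 0,"z": 0.05,"ax": 0,"ay": 0,"az": 0,"claw": 1},
    {"x": 0,"y": 0,"z": 0.05,"ax": 0,"ay": 0,"az": 0,"claw": 1},
    {"x": 0,"y": 0,"z": 0.05,"ax": 0,"ay": 0,"az": 0,"claw": 1},
    {"x": 0,"y": 0,"z": 0.05,"ax": 0,"ay": 0,"az": 0,"claw": 1},
    {"x": 0,"y": 0,"z": 0.05,"ax": 0,"ay": 0,"az": 0,"claw": 1},
    {"x": 0,"y": 0,"z": 0.05,"ax": 0,"ay": 0,"az": 0,"claw": 1},
  ],
)

```text
clock: 15.4
eef_pos: [0.4571, 0.0605, 0.2356]
tcp_rot: [0.0, 0.224, 0.974, 0.0]
wrist_force: [-0.6, 1.3, -0.6]
width: 0.0253
gripper_force: 55.0
```

Call:
drive_tool(
  series=[
    {"x": 0,"y": 0,"z": 0.05,"ax": 0,"ay": 0,"az": 0,"claw": 1},
    {"x": 0,"y": 0,"z": 0.05,"ax": 0,"ay": 0,"az": 0,"claw": 1},
    {"x": 0,"y": 0,"z": 0.05,"ax": 0,"ay": 0,"az": 0,"claw": 1},
  ],
)

```text
clock: 15.7
eef_pos: [0.4572, 0.0604, 0.2326]
tcp_rot: [0.0, 0.225, 0.974, -0.0]
wrist_force: [1.1, 0.2, -0.8]
width: 0.0253
gripper_force: 55.0
```

Call:
drive_tool(
  series=[
    {"x": 0,"y": 0,"z": 0.05,"ax": 0,"ay": 0,"az": 0,"claw": 1},
    {"x": 0,"y": 0,"z": 0.05,"ax": 0,"ay": 0,"az": 0,"claw": 1},
    {"x": 0,"y": 0,"z": 0.05,"ax": 0,"ay": 0,"az": 0,"claw": 1},
  ],
)

```text
clock: 16.0
eef_pos: [0.4571, 0.0605, 0.2296]
tcp_rot: [0.0, 0.224, 0.974, -0.0]
wrist_force: [-0.2, 0.5, -0.8]
width: 0.0253
gripper_force: 55.0
```

Call:
drive_tool(
  series=[
    {"x": 0,"y": 0,"z": 0.05,"ax": 0,"ay": 0,"az": 0,"claw": 1},
    {"x": 0,"y": 0,"z": 0.05,"ax": 0,"ay": 0,"az": 0,"claw": 1},
    {"x": 0,"y": 0,"z": 0.05,"ax": 0,"ay": 0,"az": 0,"claw": 1},
  ],
)

```text
clock: 16.3
eef_pos: [0.4571, 0.0604, 0.2266]
tcp_rot: [0.0, 0.225, 0.974, -0.0]
wrist_force: [0.7, 0.6, 0.0]
width: 0.0252
gripper_force: 55.0
```

Call:
drive_tool(
  series=[
    {"x": 0,"y": 0,"z": 0.05,"ax": 0,"ay": 0,"az": 0,"claw": 1},
    {"x": 0,"y": 0,"z": 0.05,"ax": 0,"ay": 0,"az": 0,"claw": 1},
    {"x": 0,"y": 0,"z": 0.05,"ax": 0,"ay": 0,"az": 0,"claw": 1},
  ],
)

```text
clock: 16.6
eef_pos: [0.4571, 0.0604, 0.2236]
tcp_rot: [-0.0, 0.225, 0.974, -0.0]
wrist_force: [0.2, -0.0, -0.3]
width: 0.0254
gripper_force: 55.0
```

Call:
drive_tool(
  series=[
    {"x": 0,"y": 0,"z": 0.05,"ax": 0,"ay": 0,"az": 0,"claw": 1},
    {"x": 0,"y": 0,"z": 0.05,"ax": 0,"ay": 0,"az": 0,"claw": 1},
    {"x": 0,"y": 0,"z": 0.05,"ax": 0,"ay": 0,"az": 0,"claw": 1},
  ],
)

```text
clock: 16.9
eef_pos: [0.4571, 0.0605, 0.2206]
tcp_rot: [-0.0, 0.224, 0.974, -0.0]
wrist_force: [-0.2, -0.7, 0.9]
width: 0.0252
gripper_force: 55.0
```

Call:
drive_tool(
  series=[
    {"x": 0,"y": 0,"z": 0.06,"ax": 0,"ay": 0,"az": 0,"claw": 1},
    {"x": 0,"y": 0,"z": 0.06,"ax": 0,"ay": 0,"az": 0,"claw": 1},
    {"x": 0,"y": 0,"z": 0.06,"ax": 0,"ay": 0,"az": 0,"claw": 1},
    {"x": 0,"y": 0,"z": 0.06,"ax": 0,"ay": 0,"az": 0,"claw": 1},
    {"x": 0,"y": 0,"z": 0.06,"ax": 0,"ay": 0,"az": 0,"claw": 1},
  ],
)

```text
clock: 17.4
eef_pos: [0.4571, 0.0605, 0.2146]
tcp_rot: [-0.0, 0.225, 0.974, -0.0]
wrist_force: [0.2, -0.0, 1.1]
width: 0.0251
gripper_force: 55.0
```

Call:
drive_tool(
  series=[
    {"x": 0,"y": 0,"z": 0.06,"ax": 0,"ay": 0,"az": 0,"claw": 1},
    {"x": 0,"y": 0,"z": 0.06,"ax": 0,"ay": 0,"az": 0,"claw": 1},
    {"x": 0,"y": 0,"z": 0.06,"ax": 0,"ay": 0,"az": 0,"claw": 1},
    {"x": 0,"y": 0,"z": 0.06,"ax": 0,"ay": 0,"az": 0,"claw": 1},
    {"x": 0,"y": 0,"z": 0.06,"ax": 0,"ay": 0,"az": 0,"claw": 1},
  ],
)

```text
clock: 17.9
eef_pos: [0.4571, 0.0605, 0.2086]
tcp_rot: [-0.0, 0.225, 0.974, -0.0]
wrist_force: [0.3, -0.3, 0.9]
width: 0.0248
gripper_force: 55.0
```

Call:
drive_tool(
  series=[
    {"x": 0,"y": 0,"z": 0.06,"ax": 0,"ay": 0,"az": 0,"claw": 1},
    {"x": 0,"y": 0,"z": 0.06,"ax": 0,"ay": 0,"az": 0,"claw": 1},
    {"x": 0,"y": 0,"z": 0.06,"ax": 0,"ay": 0,"az": 0,"claw": 1},
    {"x": 0,"y": 0,"z": 0.06,"ax": 0,"ay": 0,"az": 0,"claw": 1},
    {"x": 0,"y": 0,"z": 0.06,"ax": 0,"ay": 0,"az": 0,"claw": 1},
  ],
)

```text
clock: 18.4
eef_pos: [0.4573, 0.0605, 0.2028]
tcp_rot: [0.0, 0.224, 0.974, 0.0]
wrist_force: [-0.3, -0.9, 7.0]
width: 0.0254
gripper_force: 55.0
```

Call:
drive_tool(
  series=[
    {"x": 0,"y": 0,"z": 0.04,"ax": 0,"ay": 0,"az": 0,"claw": 1},
    {"x": 0,"y": 0,"z": 0.04,"ax": 0,"ay": 0,"az": 0,"claw": 1},
    {"x": 0,"y": 0,"z": 0.04,"ax": 0,"ay": 0,"az": 0,"claw": 1},
  ],
)

```text
clock: 18.7
eef_pos: [0.4574, 0.0606, 0.2005]
tcp_rot: [0.0, 0.225, 0.974, 0.0]
wrist_force: [-1.0, -1.6, 6.6]
width: 0.0254
gripper_force: 55.0
```

Call:
drive_tool(
  series=[
    {"x": 0,"y": 0,"z": 0.04,"ax": 0,"ay": 0,"az": 0,"claw": 1},
    {"x": 0,"y": 0,"z": 0.04,"ax": 0,"ay": 0,"az": 0,"claw": 1},
    {"x": 0,"y": 0,"z": 0.04,"ax": 0,"ay": 0,"az": 0,"claw": 1},
  ],
)

```text
clock: 19.0
eef_pos: [0.4574, 0.0606, 0.1981]
tcp_rot: [0.0, 0.225, 0.974, 0.0]
wrist_force: [0.8, 0.2, 5.7]
width: 0.0255
gripper_force: 55.0
```

Call:
drive_tool(
  series=[
    {"x": 0,"y": 0,"z": 0.04,"ax": 0,"ay": 0,"az": 0,"claw": 1},
    {"x": 0,"y": 0,"z": 0.04,"ax": 0,"ay": 0,"az": 0,"claw": 1},
    {"x": 0,"y": 0,"z": 0.04,"ax": 0,"ay": 0,"az": 0,"claw": 1},
    {"x": 0,"y": 0,"z": 0.04,"ax": 0,"ay": 0,"az": 0,"claw": 1},
  ],
)

```text
clock: 19.4
eef_pos: [0.4574, 0.0606, 0.1949]
tcp_rot: [0.0, 0.224, 0.974, 0.0]
wrist_force: [-0.7, -0.1, 5.8]
width: 0.0254
gripper_force: 55.0
```

Call:
drive_tool(
  series=[
    {"x": 0,"y": 0,"z": 0.04,"ax": 0,"ay": 0,"az": 0,"claw": 1},
    {"x": 0,"y": 0,"z": 0.04,"ax": 0,"ay": 0,"az": 0,"claw": 1},
    {"x": 0,"y": 0,"z": 0.04,"ax": 0,"ay": 0,"az": 0,"claw": 1},
    {"x": 0,"y": 0,"z": 0.04,"ax": 0,"ay": 0,"az": 0,"claw": 1},
    {"x": 0,"y": 0,"z": 0.04,"ax": 0,"ay": 0,"az": 0,"claw": 1},
  ],
)

```text
clock: 19.9
eef_pos: [0.4574, 0.0606, 0.1909]
tcp_rot: [0.0, 0.224, 0.974, 0.0]
wrist_force: [0.0, -0.8, 6.6]
width: 0.0254
gripper_force: 55.0
```

Depth is about 65 mm. I'll use small steps from here.

Call:
drive_tool(
  series=[
    {"x": 0,"y": 0,"z": 0.03,"ax": 0,"ay": 0,"az": 0,"claw": 1},
    {"x": 0,"y": 0,"z": 0.03,"ax": 0,"ay": 0,"az": 0,"claw": 1},
  ],
)

```text
clock: 20.1
eef_pos: [0.4574, 0.0606, 0.1897]
tcp_rot: [0.0, 0.224, 0.974, 0.0]
wrist_force: [-1.0, -0.4, 5.4]
width: 0.0254
gripper_force: 55.0
```

Call:
drive_tool(
  series=[
    {"x": 0,"y": 0,"z": 0.02,"ax": 0,"ay": 0,"az": 0,"claw": 1},
    {"x": 0,"y": 0,"z": 0.02,"ax": 0,"ay": 0,"az": 0,"claw": 1},
  ],
)

```text
clock: 20.3
eef_pos: [0.4574, 0.0606, 0.1889]
tcp_rot: [0.0, 0.224, 0.974, 0.0]
wrist_force: [0.7, 0.1, 6.1]
width: 0.0256
gripper_force: 55.0
```

Call:
drive_tool(
  series=[
    {"x": 0,"y": 0,"z": 0.02,"ax": 0,"ay": 0,"az": 0,"claw": 1},
    {"x": 0,"y": 0,"z": 0.015,"ax": 0,"ay": 0,"az": 0,"claw": 1},
  ],
)

```text
clock: 20.5
eef_pos: [0.4574, 0.0606, 0.1882]
tcp_rot: [0.0, 0.224, 0.974, 0.0]
wrist_force: [-0.3, -0.9, 4.9]
width: 0.0255
gripper_force: 55.0
```

Call:
drive_tool(
  series=[
    {"x": 0,"y": 0,"z": 0.015,"ax": 0,"ay": 0,"az": 0,"claw": 1},
    {"x": 0,"y": 0,"z": 0.015,"ax": 0,"ay": 0,"az": 0,"claw": 1},
  ],
)

```text
clock: 20.7
eef_pos: [0.4574, 0.0606, 0.1876]
tcp_rot: [0.0, 0.224, 0.974, 0.0]
wrist_force: [-0.1, 1.2, 4.8]
width: 0.0254
gripper_force: 55.0
```

Call:
drive_tool(
  series=[
    {"x": 0,"y": 0,"z": 0.015,"ax": 0,"ay": 0,"az": 0,"claw": 1},
    {"x": 0,"y": 0,"z": 0.015,"ax": 0,"ay": 0,"az": 0,"claw": 1},
  ],
)

```text
clock: 20.9
eef_pos: [0.4574, 0.0606, 0.187]
tcp_rot: [0.0, 0.225, 0.974, 0.0]
wrist_force: [0.6, -0.4, 5.6]
width: 0.0255
gripper_force: 55.0
```

Call:
drive_tool(
  series=[
    {"x": 0,"y": 0,"z": 0.02,"ax": 0,"ay": 0,"az": 0,"claw": 1},
    {"x": 0,"y": 0,"z": 0.015,"ax": 0,"ay": 0,"az": 0,"claw": 1},
  ],
)

```text
clock: 21.1
eef_pos: [0.4574, 0.0606, 0.1863]
tcp_rot: [0.0, 0.224, 0.974, 0.0]
wrist_force: [0.6, 0.1, 5.4]
width: 0.0255
gripper_force: 55.0
```

Call:
drive_tool(
  series=[
    {"x": 0,"y": 0,"z": 0.02,"ax": 0,"ay": 0,"az": 0,"claw": 1},
    {"x": 0,"y": 0,"z": 0.015,"ax": 0,"ay": 0,"az": 0,"claw": 1},
  ],
)

```text
clock: 21.3
eef_pos: [0.4574, 0.0606, 0.1856]
tcp_rot: [0.0, 0.225, 0.974, 0.0]
wrist_force: [0.4, 1.4, 5.0]
width: 0.0252
gripper_force: 55.0
```

Call:
drive_tool(
  series=[
    {"x": 0,"y": 0,"z": 0.02,"ax": 0,"ay": 0,"az": 0,"claw": 1},
    {"x": 0,"y": 0,"z": 0.015,"ax": 0,"ay": 0,"az": 0,"claw": 1},
  ],
)

```text
clock: 21.5
eef_pos: [0.4574, 0.0606, 0.1849]
tcp_rot: [0.0, 0.224, 0.974, 0.0]
wrist_force: [0.0, -0.4, 5.4]
width: 0.0254
gripper_force: 55.0
```

Call:
drive_tool(
  series=[
    {"x": 0,"y": 0,"z": 0.02,"ax": 0,"ay": 0,"az": 0,"claw": 1},
    {"x": 0,"y": 0,"z": 0.015,"ax": 0,"ay": 0,"az": 0,"claw": 1},
  ],
)

```text
clock: 21.7
eef_pos: [0.4574, 0.0606, 0.1842]
tcp_rot: [0.0, 0.224, 0.974, 0.0]
wrist_force: [-0.7, -0.1, 5.9]
width: 0.0253
gripper_force: 55.0
```

Call:
drive_tool(
  series=[
    {"x": 0,"y": 0,"z": 0.02,"ax": 0,"ay": 0,"az": 0,"claw": 1},
    {"x": 0,"y": 0,"z": 0.015,"ax": 0,"ay": 0,"az": 0,"claw": 1},
  ],
)

```text
clock: 21.9
eef_pos: [0.4574, 0.0606, 0.1835]
tcp_rot: [0.0, 0.224, 0.974, 0.0]
wrist_force: [-0.4, -0.5, 4.9]
width: 0.0254
gripper_force: 55.0
```

Call:
drive_tool(
  series=[
    {"x": 0,"y": 0,"z": 0.02,"ax": 0,"ay": 0,"az": 0,"claw": 1},
    {"x": 0,"y": 0,"z": 0.015,"ax": 0,"ay": 0,"az": 0,"claw": 1},
  ],
)

```text
clock: 22.1
eef_pos: [0.4574, 0.0606, 0.1828]
tcp_rot: [0.0, 0.224, 0.974, 0.0]
wrist_force: [0.1, 0.1, 5.6]
width: 0.0257
gripper_force: 55.0
```

Call:
drive_tool(
  series=[
    {"x": 0,"y": 0,"z": 0.02,"ax": 0,"ay": 0,"az": 0,"claw": 1},
    {"x": 0,"y": 0,"z": 0.015,"ax": 0,"ay": 0,"az": 0,"claw": 1},
  ],
)

```text
clock: 22.3
eef_pos: [0.4574, 0.0606, 0.1821]
tcp_rot: [0.0, 0.225, 0.974, 0.0]
wrist_force: [-0.1, -0.6, 5.3]
width: 0.0254
gripper_force: 55.0
```

Call:
drive_tool(
  series=[
    {"x": 0,"y": 0,"z": 0.02,"ax": 0,"ay": 0,"az": 0,"claw": 1},
    {"x": 0,"y": 0,"z": 0.02,"ax": 0,"ay": 0,"az": 0,"claw": 1},
  ],
)

```text
clock: 22.5
eef_pos: [0.4574, 0.0606, 0.1813]
tcp_rot: [0.0, 0.224, 0.974, 0.0]
wrist_force: [-0.5, 0.5, 6.1]
width: 0.0251
gripper_force: 55.0
```

Call:
drive_tool(
  series=[
    {"x": 0,"y": 0,"z": 0.02,"ax": 0,"ay": 0,"az": 0,"claw": 1},
    {"x": 0,"y": 0,"z": 0.02,"ax": 0,"ay": 0,"az": 0,"claw": 1},
  ],
)

```text
clock: 22.7
eef_pos: [0.4574, 0.0606, 0.1805]
tcp_rot: [0.0, 0.224, 0.974, 0.0]
wrist_force: [0.2, 0.8, 5.5]
width: 0.0253
gripper_force: 55.0
```

Call:
drive_tool(
  series=[
    {"x": 0,"y": 0,"z": 0.02,"ax": 0,"ay": 0,"az": 0,"claw": 1},
    {"x": 0,"y": 0,"z": 0.02,"ax": 0,"ay": 0,"az": 0,"claw": 1},
  ],
)

```text
clock: 22.9
eef_pos: [0.4578, 0.0606, 0.1803]
tcp_rot: [0.001, 0.225, 0.974, 0.0]
wrist_force: [-2.6, -1.7, 21.9]
width: 0.0255
gripper_force: 55.0
```

Bottomed out: about 23 N on the rod, of which about 16 N reaches the support. I'll hold it steady.

Call:
drive_tool(
  series=[
    {"x": 0,"y": 0,"z": 0,"ax": 0,"ay": 0,"az": 0,"claw": 1},
    {"x": 0,"y": 0,"z": 0,"ax": 0,"ay": 0,"az": 0,"claw": 1},
    {"x": 0,"y": 0,"z": 0,"ax": 0,"ay": 0,"az": 0,"claw": 1},
    {"x": 0,"y": 0,"z": 0,"ax": 0,"ay": 0,"az": 0,"claw": 1},
  ],
)

```text
clock: 23.3
eef_pos: [0.4577, 0.0606, 0.1803]
tcp_rot: [0.001, 0.225, 0.974, 0.0]
wrist_force: [-2.1, -1.8, 16.7]
width: 0.0254
gripper_force: 55.0
```

Call:
drive_tool(
  series=[
    {"x": 0,"y": 0,"z": 0.005,"ax": 0,"ay": 0,"az": 0,"claw": 1},
    {"x": 0,"y": 0,"z": 0.005,"ax": 0,"ay": 0,"az": 0,"claw": 1},
    {"x": 0,"y": 0,"z": 0,"ax": 0,"ay": 0,"az": 0,"claw": 1},
    {"x": 0,"y": 0,"z": 0,"ax": 0,"ay": 0,"az": 0,"claw": 1},
  ],
)

```text
clock: 23.7
eef_pos: [0.4578, 0.0606, 0.1803]
tcp_rot: [0.001, 0.225, 0.974, 0.0]
wrist_force: [-3.4, -0.4, 19.9]
width: 0.0257
gripper_force: 55.0
```

Call:
drive_tool(
  series=[
    {"x": 0,"y": 0,"z": 0.005,"ax": 0,"ay": 0,"az": 0,"claw": 1},
    {"x": 0,"y": 0,"z": 0,"ax": 0,"ay": 0,"az": 0,"claw": 1},
    {"x": 0,"y": 0,"z": 0,"ax": 0,"ay": 0,"az": 0,"claw": 1},
    {"x": 0,"y": 0,"z": 0,"ax": 0,"ay": 0,"az": 0,"claw": 1},
    {"x": 0,"y": 0,"z": 0,"ax": 0,"ay": 0,"az": 0,"claw": 1},
  ],
)

```text
clock: 24.2
eef_pos: [0.4579, 0.0606, 0.1803]
tcp_rot: [0.001, 0.225, 0.974, 0.001]
wrist_force: [-3.8, -1.0, 21.4]
width: 0.0252
gripper_force: 55.0
```

Call:
drive_tool(
  series=[
    {"x": 0,"y": 0,"z": 0,"ax": 0,"ay": 0,"az": 0,"claw": 1},
    {"x": 0,"y": 0,"z": 0,"ax": 0,"ay": 0,"az": 0,"claw": 1},
    {"x": 0,"y": 0,"z": 0,"ax": 0,"ay": 0,"az": 0,"claw": 1},
    {"x": 0,"y": 0,"z": 0,"ax": 0,"ay": 0,"az": 0,"claw": 1},
    {"x": 0,"y": 0,"z": 0,"ax": 0,"ay": 0,"az": 0,"claw": 1},
    {"x": 0,"y": 0,"z": 0,"ax": 0,"ay": 0,"az": 0,"claw": 1},
  ],
)

```text
clock: 24.8
eef_pos: [0.4579, 0.0606, 0.1803]
tcp_rot: [0.001, 0.225, 0.974, 0.0]
wrist_force: [-4.0, -2.2, 21.9]
width: 0.0254
gripper_force: 55.0
```

Call:
drive_tool(
  series=[
    {"x": 0,"y": 0,"z": -0.1,"ax": 0,"ay": 0,"az": 0,"claw": 1},
    {"x": 0,"y": 0,"z": -0.2,"ax": 0,"ay": 0,"az": 0,"claw": 1},
    {"x": 0,"y": 0,"z": -0.4,"ax": 0,"ay": 0,"az": 0,"claw": 1},
    {"x": 0,"y": 0,"z": -0.7,"ax": 0,"ay": 0,"az": 0,"claw": 1},
    {"x": 0,"y": 0,"z": -0.8,"ax": 0,"ay": 0,"az": 0,"claw": 1},
    {"x": 0,"y": 0,"z": -0.8,"ax": 0,"ay": 0,"az": 0,"claw": 1},
    {"x": 0,"y": 0,"z": -0.8,"ax": 0,"ay": 0,"az": 0,"claw": 1},
    {"x": 0,"y": 0,"z": -0.4,"ax": 0,"ay": 0,"az": 0,"claw": 1},
    {"x": 0,"y": 0,"z": 0,"ax": 0,"ay": 0,"az": 0,"claw": 1},
    {"x": 0,"y": 0,"z": 0,"ax": 0,"ay": 0,"az": 0,"claw": 1},
  ],
)

```text
clock: 25.8
eef_pos: [0.4569, 0.0604, 0.2628]
tcp_rot: [-0.0, 0.224, 0.974, -0.0]
wrist_force: [-0.1, -0.4, -0.6]
width: 0.0252
gripper_force: 55.0
```

Run:
```python
from h import *
from plant import env
s=env.observe();print(s["clock"],s["eef_pos"],s["tcp_rot"],s["wrist_force"],rel(s,[.4323,-.2158,.262]))
```

```text
25.8 [0.45687827 0.06043925 0.26276974] [-1.83293785e-04  2.24455083e-01  9.74484414e-01 -9.92255784e-05] [-0.0718328  -0.36809733 -0.6232282 ] [ -4.94 -12.96   0.04]
```

Call:
drive_tool(
  series=[
    {"x": -0.2,"y": -0.5,"z": 0,"ax": 0,"ay": 0,"az": 0,"claw": 1},
    {"x": -0.38,"y": -1,"z": 0,"ax": 0,"ay": 0,"az": 0,"claw": 1},
    {"x": -0.38,"y": -1,"z": 0,"ax": 0,"ay": 0,"az": 0,"claw": 1},
    {"x": -0.38,"y": -1,"z": 0,"ax": 0,"ay": 0,"az": 0,"claw": 1},
    {"x": -0.38,"y": -1,"z": 0,"ax": 0,"ay": 0,"az": 0,"claw": 1},
    {"x": -0.38,"y": -1,"z": 0,"ax": 0,"ay": 0,"az": 0,"claw": 1},
    {"x": -0.38,"y": -1,"z": 0,"ax": 0,"ay": 0,"az": 0,"claw": 1},
    {"x": -0.38,"y": -1,"z": 0,"ax": 0,"ay": 0,"az": 0,"claw": 1},
    {"x": -0.38,"y": -1,"z": 0,"ax": 0,"ay": 0,"az": 0,"claw": 1},
    {"x": -0.38,"y": -1,"z": 0,"ax": 0,"ay": 0,"az": 0,"claw": 1},
    {"x": -0.38,"y": -1,"z": 0,"ax": 0,"ay": 0,"az": 0,"claw": 1},
    {"x": -0.38,"y": -1,"z": 0,"ax": 0,"ay": 0,"az": 0,"claw": 1},
  ],
)

```text
clock: 27.0
eef_pos: [0.4343, -0.1862, 0.2626]
tcp_rot: [-0.0, 0.225, 0.974, -0.0]
wrist_force: [0.4, -0.3, -1.7]
width: 0.0254
gripper_force: 55.0
```

Call:
drive_tool(
  series=[
    {"x": -0.38,"y": -1,"z": 0,"ax": 0,"ay": 0,"az": 0,"claw": 1},
    {"x": -0.19,"y": -0.46,"z": 0,"ax": 0,"ay": 0,"az": 0,"claw": 1},
    {"x": 0,"y": 0,"z": 0,"ax": 0,"ay": 0,"az": 0,"claw": 1},
    {"x": 0,"y": 0,"z": 0,"ax": 0,"ay": 0,"az": 0,"claw": 1},
  ],
)

```text
clock: 27.4
eef_pos: [0.4326, -0.2154, 0.2629]
tcp_rot: [-0.0, 0.225, 0.974, 0.0]
wrist_force: [0.3, -0.1, -0.8]
width: 0.0254
gripper_force: 55.0
```

Run:
```python
from h import *
from plant import env
s=env.observe();print(s["clock"],s["eef_pos"],s["wrist_force"],rel(s,[.4323,-.2158,.1259]))
c=env.camera_info("side");q,d=env.grab_frame("side");Ti=np.linalg.inv(c["T"])
def proj(P):
    x=Ti[:3,:3]@P+Ti[:3,3];return c["cx"]+c["fx"]*x[0]/x[2],c["cy"]+c["fy"]*x[1]/x[2],x[2]
a=s["eef_pos"]+[-.0003,.0008,0]
for k in(.04,.06,.08,.1,.11):  # expected shaft/foot centre vs. depth mask
    u,v,z=proj(a-[0,0,k]);r=int(round(v));w=np.where(abs(d[r,int(u)-25:int(u)+25]-z)<.03)[0]+int(u)-25
    print(k,round(u,1),r,w.min() if len(w) else None,w.max() if len(w) else None)
u,v,z=proj(a-[0,0,.116]);print("foot row",v,"column of depths",[(r,round(float(d[r,int(round(u))]-z),3)) for r in range(int(v)-4,int(v)+8)])
```

```text
27.4 [ 0.43260146 -0.21541977  0.26287173] [ 0.26866623 -0.05999887 -0.8219905 ] [ 0.   -0.02  6.85]
0.04 287.7 220 286 292
0.06 287.5 229 286 292
0.08 287.3 237 286 291
0.1 287.1 246 285 291
0.11 287.0 250 284 293
foot row 251.98178114705462 column of depths [(247, -0.014), (248, -0.014), (249, -0.011), (250, -0.012), (251, -0.012), (252, -0.011), (253, -0.01), (254, -0.009), (255, -0.01), (256, 0.206), (257, 0.202), (258, 0.2)]
```

Call:
drive_tool(
  series=[
    {"x": 0,"y": -0.02,"z": 0.5,"ax": 0,"ay": 0,"az": 0,"claw": 1},
    {"x": 0,"y": 0,"z": 0.8,"ax": 0,"ay": 0,"az": 0,"claw": 1},
    {"x": 0,"y": 0,"z": 0.8,"ax": 0,"ay": 0,"az": 0,"claw": 1},
    {"x": 0,"y": 0,"z": 0.8,"ax": 0,"ay": 0,"az": 0,"claw": 1},
    {"x": 0,"y": 0,"z": 0.8,"ax": 0,"ay": 0,"az": 0,"claw": 1},
    {"x": 0,"y": 0,"z": 0.4,"ax": 0,"ay": 0,"az": 0,"claw": 1},
    {"x": 0,"y": 0,"z": 0.2,"ax": 0,"ay": 0,"az": 0,"claw": 1},
    {"x": 0,"y": 0,"z": 0.1,"ax": 0,"ay": 0,"az": 0,"claw": 1},
    {"x": 0,"y": 0,"z": 0.1,"ax": 0,"ay": 0,"az": 0,"claw": 1},
    {"x": 0,"y": 0,"z": 0.1,"ax": 0,"ay": 0,"az": 0,"claw": 1},
    {"x": 0,"y": 0,"z": 0.1,"ax": 0,"ay": 0,"az": 0,"claw": 1},
    {"x": 0,"y": 0,"z": 0.1,"ax": 0,"ay": 0,"az": 0,"claw": 1},
  ],
)

```text
clock: 28.65
eef_pos: [0.4326, -0.2163, 0.1672]
tcp_rot: [0.0, 0.224, 0.974, 0.0]
wrist_force: [0.5, 0.5, -0.6]
width: 0.0254
gripper_force: 55.0
```

Call:
drive_tool(
  series=[
    {"x": 0,"y": 0,"z": 0.1,"ax": 0,"ay": 0,"az": 0,"claw": 1},
    {"x": 0,"y": 0,"z": 0.1,"ax": 0,"ay": 0,"az": 0,"claw": 1},
    {"x": 0,"y": 0,"z": 0.1,"ax": 0,"ay": 0,"az": 0,"claw": 1},
  ],
)

```text
clock: 28.95
eef_pos: [0.4325, -0.2163, 0.161]
tcp_rot: [-0.0, 0.224, 0.974, -0.0]
wrist_force: [-0.4, -0.2, -1.1]
width: 0.0251
gripper_force: 55.0
```

Call:
drive_tool(
  series=[
    {"x": 0,"y": 0,"z": 0.2,"ax": 0,"ay": 0,"az": 0,"claw": 1},
    {"x": 0,"y": 0,"z": 0.2,"ax": 0,"ay": 0,"az": 0,"claw": 1},
    {"x": 0,"y": 0,"z": 0.2,"ax": 0,"ay": 0,"az": 0,"claw": 1},
    {"x": 0,"y": 0,"z": 0.2,"ax": 0,"ay": 0,"az": 0,"claw": 1},
    {"x": 0,"y": 0,"z": 0.2,"ax": 0,"ay": 0,"az": 0,"claw": 1},
    {"x": 0,"y": 0,"z": 0.2,"ax": 0,"ay": 0,"az": 0,"claw": 1},
    {"x": 0,"y": 0,"z": 0.2,"ax": 0,"ay": 0,"az": 0,"claw": 1},
    {"x": 0,"y": 0,"z": 0.1,"ax": 0,"ay": 0,"az": 0,"claw": 1},
    {"x": 0,"y": 0,"z": 0.1,"ax": 0,"ay": 0,"az": 0,"claw": 1},
    {"x": 0,"y": 0,"z": 0,"ax": 0,"ay": 0,"az": 0,"claw": 1},
  ],
)

```text
clock: 29.95
eef_pos: [0.4324, -0.2163, 0.129]
tcp_rot: [-0.0, 0.224, 0.974, -0.0]
wrist_force: [0.2, -0.2, -0.8]
width: 0.0252
gripper_force: 55.0
```

Call:
drive_tool(
  series=[
    {"x": 0,"y": 0,"z": 0.05,"ax": 0,"ay": 0,"az": 0,"claw": 1},
    {"x": 0,"y": 0,"z": 0.05,"ax": 0,"ay": 0,"az": 0,"claw": 1},
    {"x": 0,"y": 0,"z": 0.03,"ax": 0,"ay": 0,"az": 0,"claw": 1},
    {"x": 0,"y": 0,"z": 0,"ax": 0,"ay": 0,"az": 0,"claw": 1},
  ],
)

```text
clock: 30.35
eef_pos: [0.4325, -0.2163, 0.1266]
tcp_rot: [-0.0, 0.224, 0.974, -0.0]
wrist_force: [-0.5, -1.3, -0.6]
width: 0.0252
gripper_force: 55.0
```

Within about 1 mm of the floor. I'll touch down, release and rise.

Call:
drive_tool(
  series=[
    {"x": 0,"y": 0,"z": 0.02,"ax": 0,"ay": 0,"az": 0,"claw": 1},
    {"x": 0,"y": 0,"z": 0.02,"ax": 0,"ay": 0,"az": 0,"claw": 1},
    {"x": 0,"y": 0,"z": 0,"ax": 0,"ay": 0,"az": 0,"claw": 1},
  ],
)

```text
clock: 30.65
eef_pos: [0.4326, -0.2163, 0.1259]
tcp_rot: [0.0, 0.225, 0.974, 0.0]
wrist_force: [-0.3, -0.3, 2.5]
width: 0.0254
gripper_force: 55.0
```

Call:
drive_tool(
  series=[
    {"x": 0,"y": 0,"z": 0,"ax": 0,"ay": 0,"az": 0,"claw": 0.65},
    {"x": 0,"y": 0,"z": 0,"ax": 0,"ay": 0,"az": 0,"claw": 0.5},
    {"x": 0,"y": 0,"z": 0,"ax": 0,"ay": 0,"az": 0,"claw": 0.35},
    {"x": 0,"y": 0,"z": 0,"ax": 0,"ay": 0,"az": 0,"claw": 0.35},
    {"x": 0,"y": 0,"z": -0.5,"ax": 0,"ay": 0,"az": 0,"claw": 0.35},
    {"x": 0,"y": 0,"z": -1,"ax": 0,"ay": 0,"az": 0,"claw": 0.35},
    {"x": 0,"y": 0,"z": -1,"ax": 0,"ay": 0,"az": 0,"claw": 0.35},
    {"x": 0,"y": 0,"z": -1,"ax": 0,"ay": 0,"az": 0,"claw": 0.35},
    {"x": 0,"y": 0,"z": -1,"ax": 0,"ay": 0,"az": 0,"claw": 0.35},
    {"x": 0,"y": 0,"z": -1,"ax": 0,"ay": 0,"az": 0,"claw": 0.35},
    {"x": 0,"y": 0,"z": 0,"ax": 0,"ay": 0,"az": 0,"claw": 0.35},
    {"x": 0,"y": 0,"z": 0,"ax": 0,"ay": 0,"az": 0,"claw": 0.35},
  ],
)

```text
clock: 31.85
eef_pos: [0.4327, -0.2163, 0.2363]
tcp_rot: [0.001, 0.224, 0.974, 0.0]
wrist_force: [1.1, -0.2, -0.3]
width: 0.061
gripper_force: 0.0
```

Run:
```python
from h import *
from plant import env
s,p,d,c,T=wristlook(env,"w8")
print(s["clock"],s["eef_pos"],s["width"],s["wrist_force"])
v,u=np.indices(d.shape)
X=np.stack([(u-c["cx"])/c["fx"]*d,(v-c["cy"])/c["fy"]*d,d],-1)@T[:3,:3].T+T[:3,3]
m=(d>0)&(abs(X[...,2]-.152)<.008)&(np.hypot(X[...,0]-.434,X[...,1]+.216)<.04)
print("rod top",m.sum(),np.median(X[m],0),X[m].std(0))
# camera/side: column contents (white frit rows) before and after
cs=env.camera_info("side");q,_=env.grab_frame("side");Ti=np.linalg.inv(cs["T"])
o=np.load("pics/side.npz")["p"]
for z in range(112,36,-6):
    x=Ti[:3,:3]@[.4567,.0603,z/1000]+Ti[:3,3];a=int(cs["cx"]+cs["fx"]*x[0]/x[2]);b=int(cs["cy"]+cs["fy"]*x[1]/x[2]);print(z,o[b,a],q[b,a])
diff=cv2.absdiff(o,q).max(2)[150:300,150:400];print("changed px on the bench",(diff>60).sum())
```

```text
31.85 [ 0.43268359 -0.21630165  0.23633296] 0.06099928147176439 [ 1.0874922  -0.24077096 -0.26205275]
rod top 865 [ 0.43246995 -0.21576731  0.15161008] [0.00653292 0.0063984  0.0013955 ]
112 [141 132 121] [159 149 137]
106 [145 137 127] [162 154 143]
100 [136 129 122] [153 145 138]
94 [115 109 103] [130 123 117]
88 [116 110 103] [131 124 118]
82 [127 120 111] [130 124 117]
76 [142 133 120] [121 115 110]
70 [116 108  98] [141 132 122]
64 [102  96  87] [153 143 130]
58 [102  96  89] [124 117 107]
52 [101  94  89] [118 110 102]
46 [91 86 83] [114 107  99]
40 [83 79 77] [112 106  99]
changed px on the bench 6026
```

```bash
python3 -c "
from plant import env
print(env.close_job())"
```

```text
the job is handed in; nothing more can be done
None
```

Job handed in after about 32 s: both frits are on the bed support (about 76 mm down), pressed home at a steady 21–23 N with no reading above 24 N, and the rod is back upright in its stand.

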